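Rap the dust extractor and draw its clogged filter cassette

TASK

Change-over on the shoemaker's bench dust extractor: push the rapping paddle on its top right down to its stop so the loose leather dust is knocked off the filters, and let it spring back up. Then take hold of the brown, dust-clogged filter cassette by its two green side catches, pinch them together while it still sits in its bay so that it unlatches, and lift it out upright until its underside is at least 5 cm above the machine's top. Finish while still holding it there, steady and upright, in the gripper; leave the clean white cassette in its bay and do not disturb the jar, the brush pot or the hammer.

Things in the scene. Friction and masses are not known exactly. Their poses are not given: they have to be found in the camera images.
- extractor: grey steel bench dust extractor, fixed, 220 (x) by 320 (y) mm. Origin: centre of its case at bench level; its flat top (deck) is 115 mm above the bench, front with drawer looks to -x. Two equal bays, deck slots 61 (x) by 74 (y) mm, centred at x 0, y +95 and y -5 mm, hold the brown and white cassettes, either way round. A shaft along the deck at x +88 mm is 17 mm high; fan drum behind
- paddle (a joint): angle of the rapping paddle (rad): 0 = sprung up at rest, 0.20 = down on its stop. Lever on the deck, hinged about the y direction at extractor x +88, y -110 mm, 12 mm above the deck; its free end, with the pad, points to the extractor's -x. Spring return: at the pad it starts to move at about 3 N and needs about 7 N when fully down
- paddle_pad (a point): centre of the upper face of the paddle's black ribbed rubber pad (62 by 60 mm, yellow side edges), 90 mm from the hinge; at rest about 38 mm above the deck, at the stop 20.5 mm above the deck
- brown_cassette: filter cassette to take out: brown dust-clogged pleats, dust-brown frame, green catches on its +x and -x sides; 59 (x) by 70 (y) by 80 mm, 0.3 to 0.5 kg. Origin: centre of its underside, z up, 45 mm above the bench when seated, so the frame's top stands 10 mm above the deck. 1 mm play in the bay; it must rise 70 mm to be out. The hooks of both catches hold it under the deck edge until pinched in
- brown_grip (a point): where to pinch the brown cassette: midway between its two catches, on its axis 100 mm above its origin (30 mm above the deck when seated); fingers close along the cassette's x. There the catches measure 65 mm over their outer faces at rest (leaning out, 69 mm at the tips) and 45 mm, upright and parallel, when fully pinched
- brown_catch_near (a joint): angle of the brown cassette's -x catch (rad): 0 = sprung out, latched; 0.11 = pinched fully in; unhooked from about 0.08. A green tongue 34 mm wide (y), 4 mm thick, hinged near the cassette's foot; its tip is 116 mm above the cassette's origin, 46 mm above the deck when seated. About 6 N at the tongue pushes it fully in
- brown_catch_far (a joint): the same for the brown cassette's +x catch
- white_cassette: the clean filter cassette, same build and size, white pleats, pale grey frame, green catches; it stays latched in its bay. Origin: centre of its underside
- glue_jar: white glue jar with green lid, 72 mm dia., 100 mm high, on the bench beside the extractor; origin: centre of its underside
- brush_pot: red pot with a white band, 84 mm dia., 95 mm high, brush handles leaning out to 170 mm height, on the bench beside the extractor; origin: centre of its underside
- hammer: hammer with wooden handle, 260 mm long, its axis x from handle to head, lying on the bench between robot and extractor; origin on the bench under its middle
Not all that is in view belongs to the job. What is shaped like the brown_cassette but purple is not meant.

How it is judged (in metres and radians):
On the way, in this order (a step that is already met when the one before it is completed fails the run):
1. the rapping paddle is pressed down to its stop (value of joint paddle above 0.18 rad), for 0.1 s.
2. the paddle has sprung back up (value of joint paddle below 0.05 rad), for 0.1 s.
3. both catches of the brown cassette are pinched in by the fingers while it still sits in its bay (value of joint each of brown_catch_near, brown_catch_far above 0.085 rad and contact force between the fingers and brown_cassette above 2 N and z of brown_cassette in the frame of extractor below 0.051 m), for 0.1 s.
At the end, for the whole second after the job is handed in: the brown cassette is held in the fingers, both catches pinched (over 0.085 rad), underside over 160 mm above the bench (45 mm over the deck), within 0.3 rad of upright, under 0.03 m/s, touching nothing else; paddle up (under 0.05 rad); white cassette raised under 5 mm in its bay (height (world z) of brown_cassette above 0.16 m and value of joint each of brown_catch_near, brown_catch_far above 0.085 rad and contact force between the fingers and brown_cassette above 2 N and contact force between brown_cassette and extractor below 0.2 N and contact force between brown_cassette and white_cassette below 0.2 N and contact force between brown_cassette and brush_pot below 0.2 N and contact force between brown_cassette and glue_jar below 0.2 N and angle between brown_cassette's own z axis and vertical below 0.3 rad and linear speed of brown_cassette below 0.03 m/s and value of joint paddle below 0.05 rad and z of white_cassette in the frame of extractor below 0.05 m); the arm keeps its last pose, push and grip.
It fails at once if the white cassette is pulled from its seat (moved over 8 mm) (distance of white_cassette from where it was at the start of the episode above 0.008 m).
It fails at once if the glue jar, the brush pot or the hammer is shifted over 25 mm (distance of any of glue_jar, brush_pot, hammer from where it was at the start of the episode above 0.025 m).
It fails at once if the brown cassette is tipped over 0.5 rad from upright (angle between brown_cassette's own z axis and vertical above 0.5 rad).
It also fails if it takes over 45 s, if anything falls off the work surface, if the arm or the gripper's body presses on something with over 40 N, if the wrist force passes 120 N, or if a joint passes its speed limit or range.

ROBOT

A 6-joint arm with a two-finger parallel gripper is mounted at the origin on the work surface. World frame = base frame: x ahead of the robot, y to its left, z up, the work surface at z = 0. Lengths are in mm, angles in rad, forces in N, time in s.
With the tool pointing down it reaches from about 275 to 1000 mm from the base axis. Payload 8.4 kg.
Tool frame: the origin (TCP) lies between the finger pads; the fingertips stand r.finger_overhang ahead of it and the grasp point (between the pads) is the TCP (r.finger_overhang is the distance from the TCP to the fingertips, in mm); z points along the fingers, y is the line along which they close (so a half turn about z gives the same grasp; the last joint's range is limited). The gripper opens to 85 mm and grips with 20 to 120 N. Pads are 22 mm wide; open, the fingers measure 114 mm over their backs; the gripper's body (76 mm by 85 mm) begins 54 mm behind the grasp point. The pads swing forward as they close: fully open they stand 13 mm farther back than shut.
Start: joints at [-1.103, 0.353, 1.633, -0, 1.155, -0.002], TCP at [282.942, -557.29, 250.281] pointing down, gripper open.
Joint ranges: [-2.63, 2.63], [-0.92, 2.1], [0.06, 2.66], [-1.3, 4.44], [0, 2.69], [-3.02, 3.02]. Speed limits (rad/s): [2.22, 2.22, 2.79, 3.14, 3.14, 3.14].

INTERFACE

Orientations are given as [roll, pitch, yaw] about the fixed x, y, z axes, in that order (R = Rz(yaw) Ry(pitch) Rx(roll)).
In Python, from rig import r, cams, sign_off gives the robot as it stands.
- The arm moves only by the shell command python3 -m crank 'ROWS' [FORCE]. ROWS is JSON, a list of rows, each a list of 7 numbers: the shift along the tool's x, y, z in m, then the turn, a rotation vector about the tool's x, y, z in rad, then the closure, from 0 (fully open) to 1 (shut). In form: [[dx, dy, dz, ax, ay, az, gripper], ...]. A call has 1 to 5 rows; each row is the pose to reach, as a shift and turn from the pose commanded when the call began, along the tool's axes at that moment; what a row does not reach only later rows make up. A row lasts 1/10 s, in which the tool goes at most 50 mm and 8.59 degrees, less where a joint would pass 70% of its speed; a pose out of reach is approached as far as the arm can. A call with a gripper value outside its range is refused whole. The fingers move at their own pace and stop on an object; FORCE is the grip in N (left out, the last holds). Time passes only in rows, so rows that repeat a pose let the fingers close. It gives the time, the measured TCP pose, the force, the opening and the grip force at its end, in the units of the state.
- r.sense(): the state, without advancing time (a new reading comes with each control period).
- cams.grab_frame(name): name is "scene" or "top"; returns a dict with "image" (384x512x3 uint8, red, green, blue), "fx", "fy", "cx", "cy" (pixels), "position" and "orientation" of the camera in the world. Camera axes: x right, y down, z forward; pixel columns grow to the right and rows downward; lengths in mm; the calibration is good to about 2 mm. A picture is of the moment at which its call begins. There is no depth.
- sign_off(): hands the job in; it is judged then, once.
The state is a dict: "clock": time; "qpos": joint angles; "qvel": joint speeds; "joint_efforts": joint torques, N m; "eef_pos": TCP position; "tcp_rot": TCP orientation; "contact_force": force on the tool from outside, world axes, zero at the start; "wrist_torque": the same for the moment, N m; "opening": opening from 0.0 (shut) to 1.0 (fully open); "grasp_force": force on a finger pad.
Only numpy, scipy, OpenCV 4.12 (cv2) and the standard library are available. Lean on these libraries where they do the work, as an engineer would, in place of code of your own. Each camera call takes 0.05 s, during which the arm holds its last target. There are 200 camera calls.

## Working session

There is one attempt and no reset: what is moved stays moved. The work goes in short steps, Python scripts to look and compute and a shell command to move; the robot and the scene stay as the last step left them, time stands still between calls to the robot, and variables do not carry over. Pictures are saved under pics/ and viewed, at most 10 in all, crops included, and the job is handed in when it is done.

```bash
mkdir -p pics; python3 - <<'E'
from rig import r,cams
import cv2,pickle
D={}
for n in("scene","top"):
    f=cams.grab_frame(n);D[n]=f
    cv2.imwrite(f"pics/{n}0.png",f["image"][:,:,::-1])
    print(n,{k:f[k] for k in f if k!="image"})
pickle.dump(D,open("f0.pkl","wb"))
print(r.sense(),r.finger_overhang)
E
```

```text
scene {'fx': 392.9626764295976, 'fy': 392.9626764295976, 'cx': 259.46964984719875, 'cy': 189.2720845840617, 'position': array([1083.28720378,  -95.13261517,  931.82654917]), 'orientation': array([-2.49943268, -0.0102768 ,  1.25613831])}
top {'fx': 419.09222014430395, 'fy': 419.09222014430395, 'cx': 256.68873406179864, 'cy': 189.90715702947702, 'position': array([ 433.46453293,   99.82770527, 1402.97156352]), 'orientation': array([-3.06240613e+00, -1.80263225e-04, -1.58495894e+00])}
{'clock': 0.1, 'qpos': array([-1.10338715e+00,  3.53607747e-01,  1.63408108e+00,  1.51041772e-05,
        1.15520406e+00, -2.37893155e-03]), 'qvel': array([-2.19953016e-03, -9.76348657e-04, -1.83279543e-03, -3.78053224e-04,
       -4.27207758e-05,  7.55067844e-04]), 'joint_efforts': array([ 9.63850762e-04, -6.06355834e+01, -3.42820287e+01,  3.97958189e-06,
        3.90473142e-03,  1.41735592e-05]), 'eef_pos': array([ 282.76294021, -556.90839936,  249.60959679]), 'tcp_rot': array([-3.14029246e+00, -1.69036560e-05,  4.69781990e-01]), 'contact_force': array([-0.11256776,  0.22515013, -0.24723305]), 'wrist_torque': array([ 0.00067563,  0.01630943, -0.04914634]), 'grasp_force': 0.0, 'opening': 0.999186654180215} 19.0
```

View pics/scene0.png

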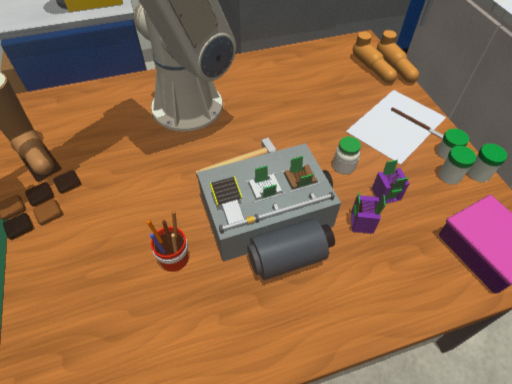

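View pics/top0.png

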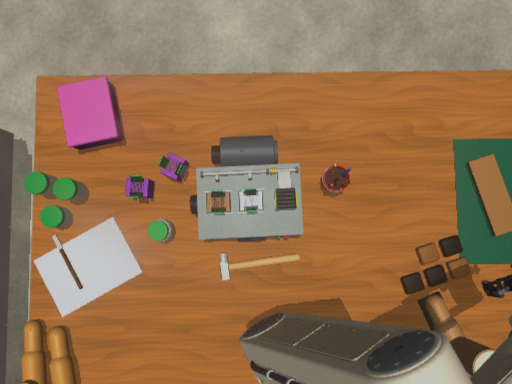

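The scene view shows the extractor with its pad at (227,190), the white cassette at (265,183) and the brown one at (299,175). In the top view these are at (286,198), (251,200) and (218,202). The purple look-alikes stand off the machine at top (138,187) and (173,166). The brown one in its bay, farthest to +y, fits the description. Next I'll measure and confirm with a crop.

```bash
cat > h.py <<'E'
import numpy as np,cv2
from scipy.spatial.transform import Rotation as R
def ray(f,uv):
    d=R.from_euler('xyz',f["orientation"]).apply([(uv[0]-f["cx"])/f["fx"],(uv[1]-f["cy"])/f["fy"],1]);return f["position"],d
def onz(f,uv,z):
    p,d=ray(f,uv);return (p+d*(z-p[2])/d[2]).round(1)
def proj(f,P):
    c=R.from_euler('xyz',f["orientation"]).inv().apply(np.array(P)-f["position"]);return np.array([f["fx"]*c[0]/c[2]+f["cx"],f["fy"]*c[1]/c[2]+f["cy"]])
def tri(fa,a,fb,b):
    p,d=ray(fa,a);q,e=ray(fb,b);A=np.c_[d,-e];s=np.linalg.lstsq(A,q-p,rcond=None)[0]
    x,y=p+d*s[0],q+e*s[1];return ((x+y)/2).round(1),np.linalg.norm(x-y).round(1)
E
python3 - <<'E'
import pickle;from h import *
D=pickle.load(open("f0.pkl","rb"));t=D["top"];s=D["scene"]
im=t["image"];h=cv2.cvtColor(im,cv2.COLOR_RGB2HSV)
def blobs(m,x0,y0,x1,y1,mn):
    k=np.zeros_like(m);k[y0:y1,x0:x1]=m[y0:y1,x0:x1]
    n,l,st,c=cv2.connectedComponentsWithStats(k);return [(c[i].round(1),st[i]) for i in range(1,n) if st[i][4]>=mn]
green=cv2.inRange(h,(50,90,30),(85,255,255));yel=cv2.inRange(h,(22,140,120),(35,255,255))
print("top green");[print(c,st,onz(t,c,155)) for c,st in blobs(green,195,160,305,245,4)]
print("top yel");[print(c,st,onz(t,c,150)) for c,st in blobs(yel,195,160,305,245,3)]
hs=cv2.cvtColor(s["image"],cv2.COLOR_RGB2HSV)
gs=cv2.inRange(hs,(50,90,30),(85,255,255));ys=cv2.inRange(hs,(22,140,120),(35,255,255))
print("scene green");[print(c,st,onz(s,c,150)) for c,st in blobs(gs,190,140,345,260,4)]
print("scene yel");[print(c,st,onz(s,c,150)) for c,st in blobs(ys,190,140,345,260,3)]
# deck outline from grey mask
g=cv2.inRange(h,(0,0,90),(180,60,200));k=np.zeros_like(g);k[165:239,196:302]=g[165:239,196:302]
k=cv2.morphologyEx(k,cv2.MORPH_CLOSE,np.ones((9,9)));c=max(cv2.findContours(k,0,1)[0],key=cv2.contourArea)
b=cv2.minAreaRect(c);print(b);[print(p,onz(t,p,115)) for p in cv2.boxPoints(b)]
a=cv2.resize(im[160:245,190:306,::-1],None,fx=5,fy=5,interpolation=2)
bb=cv2.resize(s["image"][140:250,190:345,::-1],None,fx=4,fy=4,interpolation=2)
w=max(a.shape[1],bb.shape[1]);o=np.zeros((a.shape[0]+bb.shape[0],w,3),np.uint8);o[:a.shape[0],:a.shape[1]]=a;o[a.shape[0]:,:bb.shape[1]]=bb
o=cv2.resize(o,None,fx=.69,fy=.69,interpolation=cv2.INTER_AREA);cv2.imwrite("pics/crop1.png",o);print(o.shape)
E
```

```text
top green
[249.8 189.4] [246 189  10   2  16] [534.3 118.8 155. ]
[217.3 190.7] [212 190  10   2  15] [531.8 215.9 155. ]
[250.6 210.2] [247 209  10   3  15] [472.2 117.2 155. ]
[218.1 211.4] [212 210  11   3  18] [470.  213.9 155. ]
[278.5 236.5] [278 236   2   2   4] [393.2  35.6 155. ]
top yel
[273.2 170.4] [271 169   5   3  11] [591.1  47.7 150. ]
[275. 195.] [275 189   1  13  13] [516.8  43.6 150. ]
[295. 190.] [295 188   1   5   5] [531.  -16.7 150. ]
[296.  200.5] [296 196   1  10  10] [499.4 -19.  150. ]
[276.  205.5] [276 203   1   6   6] [485.3  41.1 150. ]
scene green
[342.3 145.3] [340 140   5  13  54] [455.8 354.5 150. ]
[296.3 163.9] [291 156  12  16 147] [480.1 210.9 150. ]
[261.  173.2] [255 166  12  16 144] [482.  113.1 150. ]
[306.2 177.1] [301 174  12   7  48] [528.9 219.  150. ]
[269.6 186.9] [264 185  12   5  27] [530.3 119.9 150. ]
scene yel
[237.3 186.8] [234 177   8  21  26] [505.7  43.1 150. ]
[213.6 193.5] [210 183   8  22  42] [508.  -18.2 150. ]
[250.1 218.3] [247 217   7   4  17] [604.2  46.1 150. ]
((248.31590270996094, 200.9405517578125), (72.85089874267578, 104.80817413330078), 87.0390625)
[194.10022 167.27068] [608.7 290.9 115. ]
[298.76846 161.8568 ] [621.  -33.5 115. ]
[302.5316  234.61043] [396.6 -40.  115. ]
[197.86334 240.0243 ] [384.7 279.9 115. ]
(597, 428, 3)
```

View pics/crop1.png

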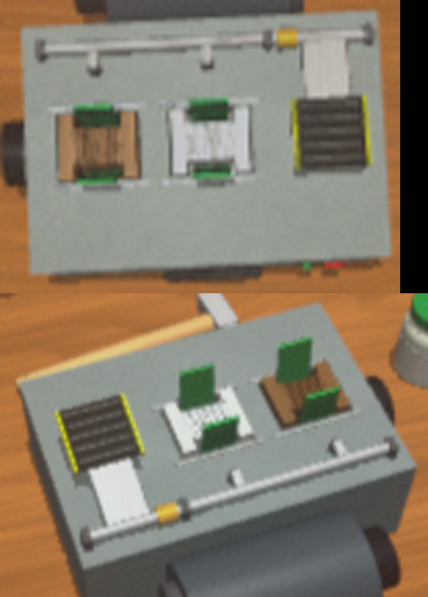

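The crop confirms it: brown pleats and frame with green catches in the +y bay. White is beside it and the black pad with yellow edges is at the -y end. The deck outline measures 320 x 224 mm (expected 320 x 220), with centre about (503,123) and yaw about 0.03. That puts the pad at about (505,13) and the brown grip at about (500,216).

```bash
cat > go.py <<'E'
import sys,numpy as np
from rig import r
from scipy.spatial.transform import Rotation as R
s=r.sense();T=[float(a) for a in sys.argv[1:5]]
C=R.from_euler('xyz',s["tcp_rot"]);G=R.from_euler('xyz',[np.pi,0,T[3]])
print("shift m",(C.inv().apply(np.array(T[:3])-s["eef_pos"])/1000).round(4),"turn",(C.inv()*G).as_rotvec().round(4),"F",s["contact_force"].round(1),"t",s["clock"],"q6",s["qpos"][5].round(2))
E
python3 go.py 505 13 250 1.60
```

```text
shift m [ 4.562e-01 -4.076e-01  1.000e-04] turn [-1.1000e-03 -7.0000e-04 -1.1302e+00] F [-0.1  0.2 -0.2] t 0.1 q6 -0.0
```

```bash
python3 -m crank '[[0.456,-0.408,0,0,0,-1.13,1],[0.456,-0.408,0,0,0,-1.13,1],[0.456,-0.408,0,0,0,-1.13,1],[0.456,-0.408,0,0,0,-1.13,1],[0.456,-0.408,0,0,0,-1.13,1]]' 30; python3 go.py 505 13 250 1.60
```

```text
clock: 0.6
eef_pos: [373.7, -322.4, 250.1]
tcp_rot: [-3.141, -0.0, 1.225]
contact_force: [0.9, 0.4, -0.2]
opening: 0.142
grasp_force: 0.0
shift m [3.6e-01 1.0e-02 1.0e-04] turn [-2.000e-04 -2.000e-04 -3.745e-01] F [ 0.9  0.4 -0.2] t 0.6 q6 -0.37
```

```bash
python3 -m crank '[[0.36,0.01,0,0,0,-0.374,1],[0.36,0.01,0,0,0,-0.374,1],[0.36,0.01,0,0,0,-0.374,1],[0.36,0.01,0,0,0,-0.374,1],[0.36,0.01,0,0,0,-0.374,1]]'; python3 go.py 505 13 200 1.60
```

```text
clock: 1.1
eef_pos: [466.3, -90.0, 250.3]
tcp_rot: [3.142, 0.0, 1.594]
contact_force: [1.3, -1.0, -0.2]
opening: 0.0
grasp_force: 0.0
shift m [0.1021 0.0411 0.0503] turn [ 0.0001  0.0001 -0.0062] F [ 1.3 -1.  -0.2] t 1.1 q6 -0.22
```

```bash
python3 -m crank '[[0.05,0.02,0,0,0,0,1],[0.095,0.039,0.01,0,0,0,1],[0.095,0.039,0.05,0,0,0,1],[0.095,0.039,0.05,0,0,0,1],[0.095,0.039,0.05,0,0,0,1]]'; python3 go.py 505 13 175 1.60
python3 - <<'E'
from rig import cams
from h import *
a=cams.grab_frame("top");b=cams.grab_frame("scene")
A=cv2.resize(a["image"][150:250,190:320],None,fx=4,fy=4);B=cv2.resize(b["image"][90:260,180:350],None,fx=2.35,fy=2.35)[:400]
cv2.imwrite("pics/n1.png",np.hstack([A[:,:400],B[:,:400]])[:, :,::-1])
for f in(a,b):print(proj(f,[505,13,153]))
E
```

```text
clock: 1.6
eef_pos: [502.0, 3.7, 200.0]
tcp_rot: [-3.139, 0.0, 1.594]
contact_force: [0.1, 0.4, -0.7]
opening: -0.001
grasp_force: 0.0
shift m [0.0092 0.0033 0.025 ] turn [-0.0027  0.0002 -0.0057] F [ 0.1  0.4 -0.7] t 1.6 q6 -0.02
[285.33981598 198.72831811]
[225.46349367 188.79078485]
```

View pics/n1.png

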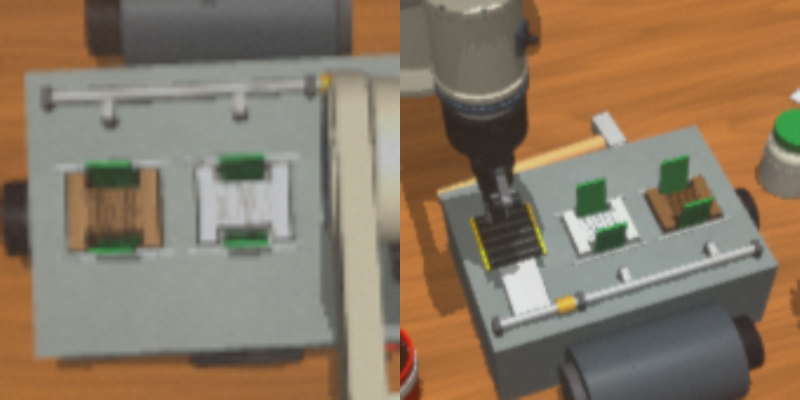

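The top crop shows the brown cassette clear at (113,207). The scene crop shows the fingertips above the pad at about (505,235). Now I'll press.

```bash
python3 -m crank '[[0.008,0.003,0.015,0,0,0,1],[0.008,0.003,0.03,0,0,0,1],[0.008,0.003,0.037,0,0,0,1],[0.008,0.003,0.041,0,0,0,1],[0.008,0.003,0.041,0,0,0,1]]'; python3 -m crank '[[0,0,0.002,0,0,0,1],[0,0,0.004,0,0,0,1],[0,0,0.004,0,0,0,1]]'
```

```text
clock: 2.2
eef_pos: [505.5, 11.2, 159.8]
tcp_rot: [-3.141, 0.0, 1.593]
contact_force: [-3.4, -1.7, 5.6]
opening: -0.003
grasp_force: 2.6
clock: 2.5
eef_pos: [505.6, 11.3, 156.1]
tcp_rot: [3.142, 0.0, 1.593]
contact_force: [-3.4, -0.7, 6.9]
opening: -0.001
grasp_force: 3.0
```

```bash
python3 -m crank '[[0,0,0.001,0,0,0,1],[0,0,0.002,0,0,0,1],[0,0,0.002,0,0,0,1]]'; python3 -m crank '[[0,0,0.001,0,0,0,1],[0,0,0.002,0,0,0,1],[0,0,0.002,0,0,0,1]]'
```

```text
clock: 2.8
eef_pos: [505.6, 11.4, 154.5]
tcp_rot: [3.142, 0.0, 1.593]
contact_force: [-5.1, -1.3, 8.3]
opening: -0.002
grasp_force: 4.3
clock: 3.1
eef_pos: [505.7, 11.3, 154.3]
tcp_rot: [3.141, 0.0, 1.593]
contact_force: [-12.6, -2.2, 30.9]
opening: -0.001
grasp_force: 15.6
```

The force jumped to 31 N at the expected stop height, so the paddle is down. Now I'll lift and move to above the brown cassette.

```bash
python3 -m crank '[[0,0,-0.02,0,0,0,1],[0,0,-0.06,0,0,0,0.6],[0,0,-0.09,0,0,0,0],[0,0,-0.09,0,0,0,0],[0,0,-0.09,0,0,0,0]]'; python3 go.py 500 216 240 1.60
```

```text
clock: 3.6
eef_pos: [506.3, 11.6, 242.4]
tcp_rot: [3.139, 0.0, 1.593]
contact_force: [-0.3, 0.7, -0.1]
opening: 0.673
grasp_force: 0.0
shift m [ 0.2045 -0.0017  0.0024] turn [ 0.0028  0.0001 -0.0066] F [-0.3  0.7 -0.1] t 3.6 q6 -0.0
```

```bash
python3 -m crank '[[0.05,0,0,0,0,0,0],[0.1,0,0,0,0,0,0],[0.15,0,0,0,0,0,0],[0.2045,-0.002,0.002,0,0,-0.006,0],[0.2045,-0.002,0.002,0,0,-0.006,0]]'; python3 - <<'E'
from h import *;import pickle
from rig import cams
t=pickle.load(open("f0.pkl","rb"))["top"]
print(onz(t,(218.25,201.9),125),onz(t,(251.1,200.8),125))
b=cams.grab_frame("scene")
for P in([500,216,145],[500,216,125]):print(proj(b,P))
cv2.imwrite("pics/n2.png",cv2.resize(b["image"][90:230,220:390],None,fx=4,fy=4,interpolation=2)[:,:,::-1])
E
python3 go.py 500 216 240 1.60
```

```text
clock: 4.1
eef_pos: [498.0, 220.6, 237.9]
tcp_rot: [-3.14, -0.001, 1.603]
contact_force: [-0.1, 0.2, 1.0]
opening: 1.003
grasp_force: 0.0
[499.8 216.  125. ] [501.7 115.7 125. ]
[300.75013084 170.2795605 ]
[300.03464304 175.11231056]
shift m [-0.003   0.0019 -0.0022] turn [-0.002   0.0003  0.0035] F [ 0.   0.1 -0.1] t 4.15 q6 0.38
```

View pics/n2.png

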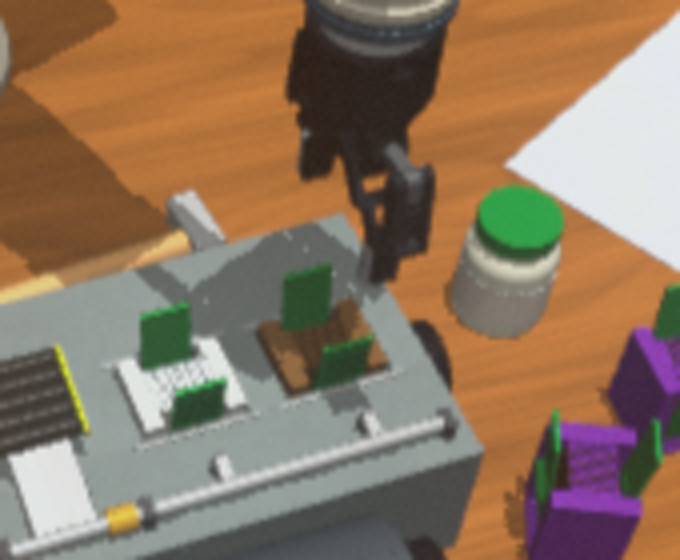

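The scene crop shows the open gripper above the brown cassette, whose catches are at (307,297) and (345,362) in the crop. The paddle is back up. The bay measurement (499.8,216.0), 100.3 mm from white, matches the expected 100 mm. Next I'll centre and descend.

```bash
python3 -m crank '[[-0.003,0.002,0,0,0,0.005,0],[-0.003,0.002,0.02,0,0,0.005,0],[-0.003,0.002,0.04,0,0,0.005,0],[-0.003,0.002,0.05,0,0,0.005,0],[-0.003,0.002,0.05,0,0,0.005,0]]'; python3 go.py 500 216 146 1.595
```

```text
clock: 4.65
eef_pos: [500.4, 211.5, 187.8]
tcp_rot: [-3.139, 0.001, 1.593]
contact_force: [-0.3, 0.1, 0.8]
opening: 1.003
grasp_force: 0.0
shift m [ 0.0045 -0.0001  0.0418] turn [-0.0029  0.0014 -0.002 ] F [-0.3  0.1  0.8] t 4.65 q6 0.38
```

```bash
python3 -m crank '[[0,0,0,0,0,0,0],[0,0,0,0,0,0,0]]'; python3 go.py 500 216 146 1.595
```

```text
clock: 4.85
eef_pos: [501.7, 213.2, 190.2]
tcp_rot: [3.14, -0.0, 1.594]
contact_force: [-0.1, 0.2, 0.6]
opening: 0.999
grasp_force: 0.0
shift m [ 0.0029 -0.0017  0.0442] turn [ 0.0013 -0.0004 -0.0008] F [-0.1  0.2  0.6] t 4.85 q6 0.38
```

```bash
python3 -m crank '[[0.003,-0.0015,0.01,0,0,0,0],[0.003,-0.0015,0.025,0,0,0,0],[0.003,-0.0015,0.035,0,0,0,0],[0.003,-0.0015,0.043,0,0,0,0],[0.003,-0.0015,0.043,0,0,0,0]]' 30; python3 -m crank '[[0,0,0,0,0,0,0],[0,0,0,0,0,0,0]]'; python3 - <<'E'
from h import *
from rig import cams
b=cams.grab_frame("scene")
cv2.imwrite("pics/n3.png",cv2.resize(b["image"][110:230,240:350],None,fx=5,fy=5,interpolation=2)[:,:,::-1])
E
python3 go.py 500 216 146 1.595
```

```text
clock: 5.35
eef_pos: [498.8, 216.2, 145.1]
tcp_rot: [-3.14, 0.001, 1.595]
contact_force: [-0.3, -0.7, -0.1]
opening: 1.001
grasp_force: 0.0
clock: 5.55
eef_pos: [499.9, 216.5, 146.8]
tcp_rot: [3.141, -0.0, 1.595]
contact_force: [0.4, -0.7, 0.5]
opening: 0.996
grasp_force: 0.0
shift m [-0.0005  0.0001  0.0008] turn [ 0.0009 -0.0004 -0.0002] F [-0.   0.1 -0.7] t 5.6 q6 0.38
```

View pics/n3.png

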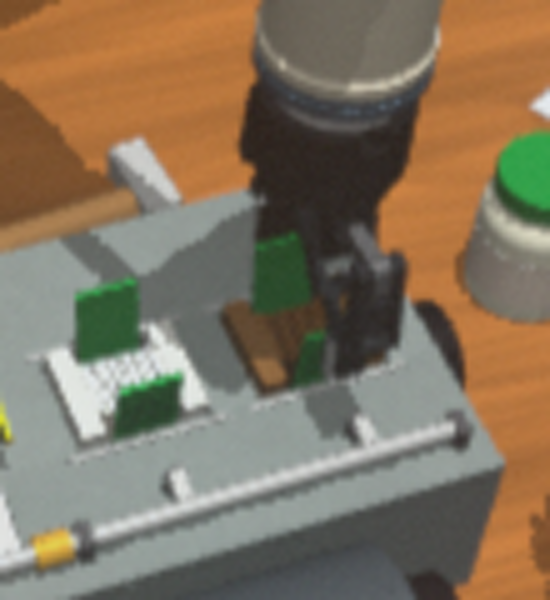

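The crop shows the far finger at about (350,350) over the far catch, which spans about (291–355, 330–390). It looks shifted to +y, so I'll check by projection.

```bash
python3 - <<'E'
from h import *;import pickle
b=pickle.load(open("f0.pkl","rb"))["scene"];t=pickle.load(open("f0.pkl","rb"))["top"]
cr=lambda P:((proj(b,P)-[240,110])*5).round()
for n,P in dict(tipcorner_far_ym=(534,199,161),yp=(534,233,161),near_ym=(466,199,161),near_yp=(466,233,161),fing_in_ym=(542,205,140),fing_in_yp=(542,227,140),fing_back_ym=(557,205,140),fing_back_yp=(557,227,140),w_far_ym=(536,99,161),w_far_yp=(536,133,161)).items():print(n,cr(P))
E
```

```text
tipcorner_far_ym [300. 339.]
yp [363. 323.]
near_ym [252. 241.]
near_yp [313. 227.]
fing_in_ym [313. 374.]
fing_in_yp [353. 363.]
fing_back_ym [324. 396.]
fing_back_yp [365. 386.]
w_far_ym [112. 390.]
w_far_yp [177. 373.]
```

```bash
python3 -m crank '[[-0.003,0,0.001,0,0,0,0],[-0.003,0,0.001,0,0,0,0.15],[-0.003,0,0.001,0,0,0,0.22],[-0.003,0,0.001,0,0,0,0.28],[-0.003,0,0.001,0,0,0,0.28]]' 30; python3 -m crank '[[0,0,0,0,0,0,0.36],[0,0,0,0,0,0,0.36],[0,0,0,0,0,0,0.36]]'; python3 go.py 500 213 146 1.595
```

```text
clock: 6.1
eef_pos: [499.9, 213.4, 145.7]
tcp_rot: [3.141, -0.0, 1.595]
contact_force: [0.0, -1.3, 4.5]
opening: 0.722
grasp_force: 3.0
clock: 6.4
eef_pos: [499.9, 213.5, 145.6]
tcp_rot: [3.141, -0.0, 1.595]
contact_force: [0.2, -0.9, 5.2]
opening: 0.641
grasp_force: 4.0
shift m [-0.0005  0.0001 -0.0004] turn [ 0.0007 -0.0003 -0.0001] F [ 0.2 -0.9  5.2] t 6.4 q6 0.38
```

```bash
python3 -m crank '[[0,0,0,0,0,0,0.45],[0,0,0,0,0,0,0.6],[0,0,0,0,0,0,0.8],[0,0,0,0,0,0,1],[0,0,0,0,0,0,1]]' 50; python3 -m crank '[[0,0,0,0,0,0,1],[0,0,0,0,0,0,1]]'
```

```text
clock: 6.9
eef_pos: [500.1, 213.7, 146.4]
tcp_rot: [3.14, -0.001, 1.595]
contact_force: [-2.2, -1.4, 12.8]
opening: 0.468
grasp_force: 50.1
clock: 7.1
eef_pos: [500.2, 213.7, 146.5]
tcp_rot: [3.14, -0.001, 1.595]
contact_force: [-2.2, -1.0, 13.9]
opening: 0.47
grasp_force: 50.1
```

```bash
python3 -m crank '[[0,0,-0.003,0,0,0,1],[0,0,-0.006,0,0,0,1],[0,0,-0.01,0,0,0,1],[0,0,-0.015,0,0,0,1]]'; python3 -m crank '[[0,0,-0.005,0,0,0,1],[0,0,-0.01,0,0,0,1],[0,0,-0.015,0,0,0,1],[0,0,-0.02,0,0,0,1],[0,0,-0.02,0,0,0,1]]'
```

```text
clock: 7.5
eef_pos: [499.3, 213.2, 160.1]
tcp_rot: [-3.141, 0.0, 1.595]
contact_force: [1.6, 0.8, -4.3]
opening: 0.467
grasp_force: 51.5
clock: 8.0
eef_pos: [499.9, 213.5, 181.1]
tcp_rot: [3.141, -0.0, 1.595]
contact_force: [0.5, 0.2, -4.2]
opening: 0.465
grasp_force: 51.5
```

```bash
python3 - <<'E'
from h import *
from rig import cams
b=cams.grab_frame("scene")
cv2.imwrite("pics/n4.png",cv2.resize(b["image"][90:230,230:360],None,fx=4,fy=4,interpolation=2)[:,:,::-1])
E
```

```text
(no output)
```

View pics/n4.png

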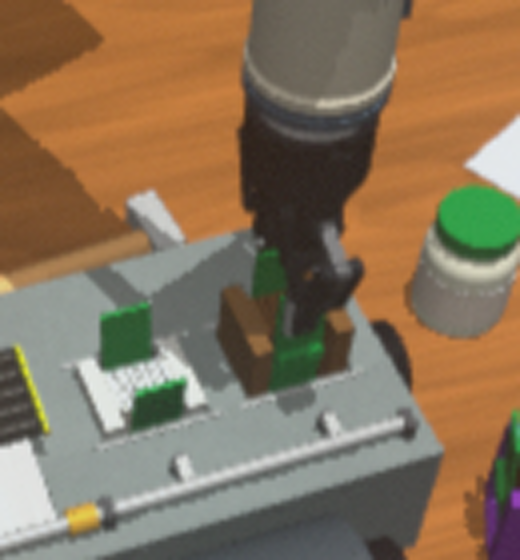

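The crop shows the brown cassette rising upright out of its bay at about (285,340), with catches pinched and white still seated. The 4.2 N load matches its weight. I'll lift it the rest of the way.

```bash
python3 -m crank '[[0,0,-0.01,0,0,0,1],[0,0,-0.025,0,0,0,1],[0,0,-0.04,0,0,0,1],[0,0,-0.055,0,0,0,1],[0,0,-0.065,0,0,0,1]]' && python3 -m crank '[[0,0,-0.015,0,0,0,1],[0,0,-0.03,0,0,0,1],[0,0,-0.04,0,0,0,1],[0,0,-0.045,0,0,0,1],[0,0,-0.045,0,0,0,1]]' && python3 -m crank '[[0,0,0,0,0,0,1],[0,0,0,0,0,0,1],[0,0,0,0,0,0,1],[0,0,0,0,0,0,1],[0,0,0,0,0,0,1]]'; python3 - <<'E'
from h import *
from rig import cams
b=cams.grab_frame("scene")
cv2.imwrite("pics/n5.png",cv2.resize(b["image"][70:240,190:360],None,fx=3.4,fy=3.4,interpolation=2)[:,:,::-1])
E
```

```text
clock: 8.55
eef_pos: [499.7, 213.4, 246.7]
tcp_rot: [3.141, -0.0, 1.595]
contact_force: [-0.8, -0.5, -3.6]
opening: 0.472
grasp_force: 51.5
clock: 9.05
eef_pos: [499.7, 213.4, 290.8]
tcp_rot: [3.141, -0.0, 1.595]
contact_force: [0.4, -0.3, -3.4]
opening: 0.468
grasp_force: 51.5
clock: 9.55
eef_pos: [499.5, 213.3, 290.1]
tcp_rot: [-3.141, 0.0, 1.595]
contact_force: [-0.2, -0.5, -4.4]
opening: 0.468
grasp_force: 51.5
```

View pics/n5.png

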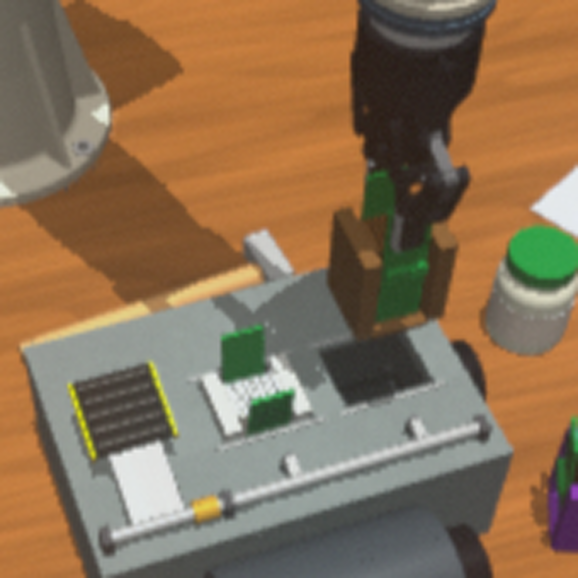

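The brown cassette hangs upright at about (390,270), clear above its empty bay. The white one is seated, the paddle is up, and the jar and hammer are undisturbed. The underside is at about 189 mm, so I'm handing in.

```bash
python3 -c "
from rig import sign_off
print(sign_off())"
```

```text
the job is handed in; nothing more can be done
None
```

The job is handed in: the paddle was pressed to its stop and sprang back, and the brown cassette is out, held upright and steady in the gripper about 74 mm above the deck; no verdict was returned.

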